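Post the slide mailer into the returns box

TASK

Draw the orange slide mailer up out of its rack and post it on edge through the narrow slot in the lid of the clear returns box. Feel for the slot and push gently, as the glass slides inside crack under force, past the stiff flap until the mailer drops right down inside the box. Leave the blue and the white mailer standing in the rack.

Things in the scene. Friction and masses are not known exactly. Their poses are not given: they have to be found in the camera images.
- orange_mid (a point): centre of the orange slide mailer, a flat hard case on edge in a groove of the black rack: 9 mm thick (x; 12 mm in the lowest 5 mm, its thicker foot), 84 mm wide (y), 96 mm tall (z up), about 80 g; faces alike. Foot 6 mm, top edge 102 mm above the table. The slides in it crack if it is pressed against the slot or flap with over 30 N
- blue_mid (a point): centre of the blue mailer, same size, in another groove; not to be moved
- white_mid (a point): centre of the white mailer, same size, in another groove; not to be moved
- rack: fixed black rack, 176 mm (x) by 104 mm (y), origin at the centre of its underside. Three grooves 62 mm apart side by side along x; the mailers are dealt to them at random. Groove rims reach 32 mm above the table; 1.5 mm of play at each side of a mailer's foot
- box: fixed returns box, clear walls, grey lid: 160 mm (x) by 150 mm (y), lid top 200 mm above the table; origin at the centre of its underside. A green mailer lies on its floor, top 15 mm above the table. On the lid lies a steel slot plate 92 (x) by 116 (y) by 6 mm with a red fence; see lid_mid
- lid_mid (a point): point above the box's centre at the height of the slot plate's top, 206 mm up. The slot is 15 mm wide (x), 90 mm long (y), walls 35 mm deep, square edges. In y it is centred here; in x the plate was clamped by hand, so the slot's centre is anywhere up to 14 mm either side of this point: feel or look for it. The plate does not slip
- fence_nominal (a point): where the fence's slot-side face would be at mid-height, if the plate were centred (it is up to 14 mm off in x). Red fence 10 mm high, 100 mm long (y), 6 mm thick, standing on the plate flush with the slot's -x edge: a mailer held upright just above the plate and moved along -x stops against it, over the slot, with 3 mm of play on its +x side
- flap (a joint): yellow flap 46 mm below the plate's top, hinged on the slot's -x side; rad, 0 level and shut, 0.7 to 1.2 when a mailer is past it, at most 1.5; friction holds it. Takes 5 to 12 N on the mailer to push down, less further on. It is past the flap, and falls to the floor when free, once pushed down to between 30 and 17 mm still showing above the plate
Not all that is in view belongs to the job. Of the things like the part that bears orange_mid, leave any that is green or yellow; of the rest the smaller one is meant.

How it is judged:
On the way, in this order (a step that is already met when the one before it is completed fails the run):
1. the orange mailer is lifted clear of the rack (height (world z) of orange_mid above 0.12 m), for 0.1 s.
2. the orange mailer stands on edge in the slot, its foot at least 20 mm below the plate (z of orange_mid in the frame of box between 0.16 and 0.234 m and angle between orange_mid's own z axis and vertical below 0.25 rad and x of orange_mid in the frame of box between -0.03 and 0.03 m and y of orange_mid in the frame of box between -0.02 and 0.02 m), for 0.1 s.
At the end, for the whole second after the job is handed in: The orange mailer lies at rest inside the returns box, below the flap (its centre less than 100 mm above the box's underside and within the box's walls), and the blue and white mailers are within 15 mm of where they stood (z of orange_mid in the frame of box below 0.1 m and x of orange_mid in the frame of box between -0.08 and 0.08 m and y of orange_mid in the frame of box between -0.075 and 0.075 m and linear speed of orange below 0.05 m/s and distance of each of blue_mid, white_mid from where it was at the start of the episode below 0.015 m); the robot touches nothing.
It fails at once if the orange mailer is pressed against the returns box, its slot or its flap with more than 30 N (its drop to the floor of the box does not count) (contact force between orange and box above 30 N and z of orange_mid in the frame of box above 0.11 m).
It fails at once if the blue or the white mailer is moved more than 15 mm (distance of any of blue_mid, white_mid from where it was at the start of the episode above 0.015 m).
It also fails if it takes over 54 s, if anything falls off the work surface, if the arm or the gripper's body presses on something with over 40 N, if the wrist force passes 120 N, or if a joint passes its speed limit or range.

ROBOT

A 6-joint arm with a two-finger parallel gripper is mounted at the origin on the work surface. World frame = base frame: x ahead of the robot, y to its left, z up, the work surface at z = 0. Lengths are in m, angles in rad, forces in N, time in s.
With the tool pointing down it reaches from about 0.275 to 0.75 m from the base axis. Payload 10.2 kg.
Tool frame: the origin (TCP) lies at the very end of the fingers, on their centre line; the grasp point (between the pads) lies 19 mm behind it; z points along the fingers, x is the direction in which the jaws open and shut, and the axes are right-handed (so a half turn about z gives the same grasp; the last joint's range is limited). The gripper opens to 85 mm and grips with 20 to 120 N. Pads are 22 mm wide; open, the fingers measure 114 mm over their backs; the gripper's body (76 mm by 85 mm) begins 54 mm behind the grasp point. The pads swing forward as they close: fully open they stand 13 mm farther back than shut.
Start: joints at [-1.44, 0.313, 1.498, -0, 1.331, -0.223], TCP at [0.182, -0.492, 0.193] pointing down, gripper open.
Joint ranges: [-2.94, 2.94], [-0.97, 2.17], [0.19, 2.56], [-1.23, 4.37], [0.02, 3.11], [-2.88, 2.88]. Speed limits (rad/s): [2.39, 2.39, 3.01, 3.14, 3.14, 3.14].

INTERFACE

Orientations are given as a 3x3 rotation matrix whose columns are the frame's x, y, z axes.
In Python, from cell import * gives the robot as it stands. The module is installed in compiled form; this text tells all that it offers.
- The arm moves only by the tool apply_moves, never from a script. Its argument "motion" is a list of rows, each an object with "offset": the shift along the tool's x, y, z in mm, a list of three; "roll": the turn about the tool's z in degrees; "jaw": the finger opening in mm, from 0 to 85.4. In form: [{"offset": [dx, dy, dz], "roll": roll, "jaw": jaw}, ...]. A call has 1 to 8 rows; each row shifts and turns the commanded pose from where the row before left it, along the tool's axes as they then stand; what a row does not reach is not made up. A row lasts 1/10 s, in which the tool goes at most 50 mm and 8.59 degrees, less where a joint would pass 70% of its speed; a pose out of reach is approached as far as the arm can. A call with a gripper value outside its range is refused whole. The fingers move at their own pace and stop on an object; "squeeze" is the grip in N (left out, the last holds). Time passes only in rows, so rows that do not move let the fingers close. It gives the time, the measured TCP pose, the force and the opening at its end, in the units of the state.
- sense(): the state, without advancing time (a new reading comes with each control period).
- grab_frame(name): name is "scene" or "top" or "wrist"; returns the picture (480x640x3 uint8, red, green, blue); there is no depth.
- camera_model(name): a dict with "vertical_fov" (degrees; the focal length in pixels is half the picture's height over the tangent of half this angle, whatever the lens; pixels are square), "cx", "cy" (the principal point, pixels), "R" (3x3) and "t" (3): a world point X has camera coordinates R X + t; the wrist camera has in their place "tool_from_camera" (4x4, takes a point from camera to tool coordinates, whose origin is the TCP and whose axes are the tool frame's). Camera axes: x right, y down, z forward; pixel columns grow to the right and rows downward; lengths in m; the calibration is good to about 2 mm. A picture is of the moment at which its call begins: read the wrist's pose just before it. camera_model takes no time and is no camera call.
- job_done(): hands the job in, once; it reports no verdict.
Trained networks look in the newest picture that a camera, given by its name, has taken for a name from the list of things; names that differ only in an ending like _2 or _b are one class to them, and where a whole thing is asked for, a point or a joint stands for the part that bears it (a point fixed in the world has none). Each returns a list of dicts, best first, with "score" (0 to 1); they miss things now and then, are a little off and sometimes report something else, mostly with a low value. They report only what shows in the picture. A call takes as long as a camera call. They do not tell look-alikes from the thing itself.
- spot_in(label, camera): "point" ([x, y, z] in m, in the coordinates of the camera as it stood for that picture, good to about 4 mm: the middle of the surface that is visible of it).
- masks_of(label, camera): "mask" (480x640 bool, what is visible of it).
The state is a dict: "time": time; "joint_pos": joint angles; "joint_velocities": joint speeds; "joint_efforts": joint torques, N m; "ee_pos": TCP position; "eef_rot": TCP orientation; "wrist_force": force on the tool from outside, world axes, zero at the start; "torque": the same for the moment, N m; "finger_gap": finger opening in m.
Only numpy, scipy, OpenCV 4.12 (cv2) and the standard library are available. Lean on these libraries where they do the work, as an engineer would, in place of code of your own. Each camera call takes 0.05 s, during which the arm holds its last target. There are 200 camera calls.

## Working session

There is one attempt and no reset: what is moved stays moved. The work goes in short steps, Python scripts to look and compute and a tool call to move; the robot and the scene stay as the last step left them, time stands still between calls to the robot, and variables do not carry over. Pictures are saved under pics/ and viewed, about 8 in all and at most 12, crops included, and the job is handed in when it is done.

Besides the shell and the picture viewer there is one more tool, called as name(argument=value, ...), one argument or row to a line, values as JSON. apply_moves: Moves the arm, as the interface text tells. Its arguments: {"type":"object","properties":{"motion":{"type":"array","items":{"type":"object","properties":{"offset":{"type":"array","items":{"type":"number"}},"roll":{"type":"number"},"jaw":{"type":"number"}}}},"squeeze":{"type":"number"}},"required":["motion"]}

```bash
mkdir -p pics; cat > h.py <<'E'
from cell import *
import numpy as np, cv2
def cam(name):
    m=camera_model(name); f=240/np.tan(np.radians(m["vertical_fov"])/2)
    if "R" in m: R,t=np.array(m["R"]),np.array(m["t"])
    else:
        s=sense(); T=np.array(m["tool_from_camera"]); Rt=np.array(s["eef_rot"])
        Rw=Rt@T[:3,:3]; tw=Rt@T[:3,3]+np.array(s["ee_pos"]); R=Rw.T; t=-Rw.T@tw
    return R,t,f,m["cx"],m["cy"]
def toworld(c,p): return c[0].T@(np.array(p)-c[1])
def pix2plane(c,u,v,val,ax=2):
    o=-c[0].T@c[1]; d=c[0].T@np.array([(u-c[3])/c[2],(v-c[4])/c[2],1]); return o+d*(val-o[ax])/d[ax]
def proj(c,X):
    p=c[0]@np.array(X)+c[1]; return c[2]*p[0]/p[2]+c[3],c[2]*p[1]/p[2]+c[4]
def save(n,im): cv2.imwrite("pics/"+n,im[:,:,::-1])
E
python3 - <<'E'
from h import *
s=sense(); print(s["time"],np.round(s["eef_rot"],3).tolist(),s["wrist_force"])
for n in ("scene","top"):
    c=cam(n); im=grab_frame(n); save(n+"0.png",im)
    print(n,"campos",np.round(-c[0].T@c[1],3))
    for l in ("orange_mid","blue_mid","white_mid","rack","box","flap"):
        for d in spot_in(l,n)[:4]: print(n,l,round(d["score"],2),np.round(toworld(c,d["point"]),3))
E
```

```text
0.0 [[0.346, -0.938, -0.0], [-0.938, -0.346, 0.001], [-0.001, -0.0, -1.0]] [ 0.35913459 -0.40169067  0.40159085]
scene campos [ 0.844 -0.491  0.566]
scene orange_mid 0.91 [0.477 0.194 0.069]
scene orange_mid 0.87 [0.461 0.374 0.075]
scene orange_mid 0.74 [0.478 0.074 0.068]
scene orange_mid 0.66 [0.366 0.206 0.081]
scene blue_mid 0.89 [0.527 0.208 0.07 ]
scene white_mid 0.58 [0.594 0.21  0.075]
scene rack 0.76 [0.542 0.2   0.004]
scene box 0.65 [ 0.613 -0.216  0.18 ]
scene flap 0.59 [ 0.611 -0.229  0.179]
top campos [0.413 0.057 1.121]
top orange_mid 0.67 [0.461 0.203 0.102]
top orange_mid 0.65 [0.337 0.249 0.123]
top orange_mid 0.65 [0.462 0.369 0.093]
top orange_mid 0.57 [0.468 0.069 0.093]
top blue_mid 0.62 [0.521 0.214 0.086]
top blue_mid 0.19 [ 0.564 -0.179  0.201]
top white_mid 0.67 [0.582 0.228 0.077]
top rack 0.81 [0.512 0.209 0.007]
top rack 0.19 [ 0.565 -0.18   0.199]
top box 0.73 [ 0.562 -0.175  0.198]
```

View pics/scene0.png

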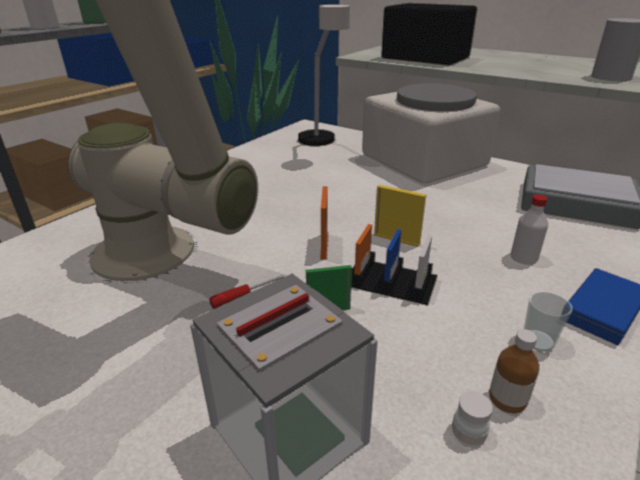

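View pics/top0.png

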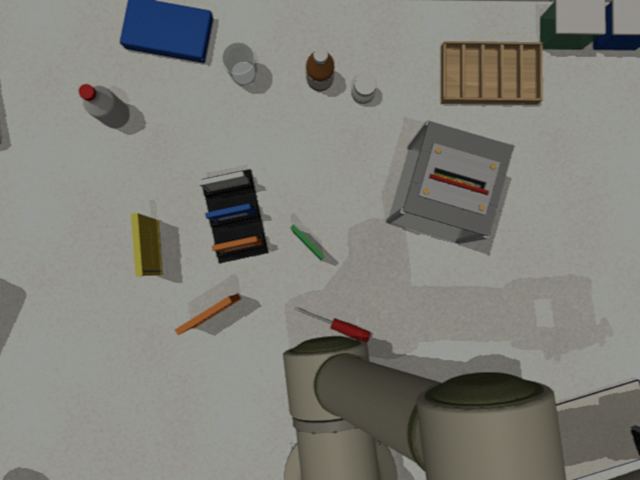

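Scene: the target is the orange mailer in the rack (top picture ~(236,243)). The larger orange one at (208,315), the yellow and the green are decoys. The box lid is at ~(455,180), and its red fence at (459,184). Next I'll take an enlarged crop.

```bash
python3 - <<'E'
from h import *
im=cv2.imread("pics/top0.png")
a=cv2.resize(im[155:275,190:290],None,fx=4,fy=4,interpolation=cv2.INTER_CUBIC)
b=cv2.resize(im[115:255,385:525],None,fx=3.43,fy=3.43,interpolation=cv2.INTER_CUBIC)[:480]
cv2.imwrite("pics/crop0.png",np.hstack([a,b[:,:400]]))
c=cam("top")
hsv=cv2.cvtColor(im,cv2.COLOR_BGR2HSV)
def rect(m,z,name):
    p=cv2.findNonZero(m.astype(np.uint8)); r=cv2.boxPoints(cv2.minAreaRect(p)); 
    print(name,len(p),np.round([pix2plane(c,u,v,z) for u,v in r],3)[:,:2].tolist())
H,S,V=hsv[...,0],hsv[...,1],hsv[...,2]
roi=np.zeros(H.shape,bool); roi[228:260,205:268]=1
rect(roi&(H>5)&(H<20)&(S>130)&(V>100),.102,"orange")
roi[:]=0; roi[195:228,200:262]=1
rect(roi&(H>100)&(H<130)&(S>120)&(V>80),.102,"blue")
roi[:]=0; roi[165:200,420:500]=1
rect(roi&((H<6)|(H>173))&(S>150)&(V>80),.216,"fence")
for u,v in [(428,121),(513,145),(489,241),(403,211)]: print("lid",np.round(pix2plane(c,u,v,.2),3))
for u,v in [(437,150),(493,166),(482,207),(427,190)]: print("screw",np.round(pix2plane(c,u,v,.206),3))
E
```

```text
orange 231 [[0.458, 0.245], [0.476, 0.164], [0.467, 0.162], [0.449, 0.243]]
blue 216 [[0.518, 0.258], [0.537, 0.178], [0.528, 0.176], [0.51, 0.256]]
fence 159 [[0.569, -0.134], [0.574, -0.135], [0.548, -0.229], [0.543, -0.228]]
lid [ 0.667 -0.134  0.2  ]
lid [ 0.628 -0.277  0.2  ]
lid [ 0.465 -0.236  0.2  ]
lid [ 0.514 -0.092  0.2  ]
screw [ 0.617 -0.148  0.206]
screw [ 0.591 -0.242  0.206]
screw [ 0.522 -0.223  0.206]
screw [ 0.549 -0.131  0.206]
```

View pics/crop0.png

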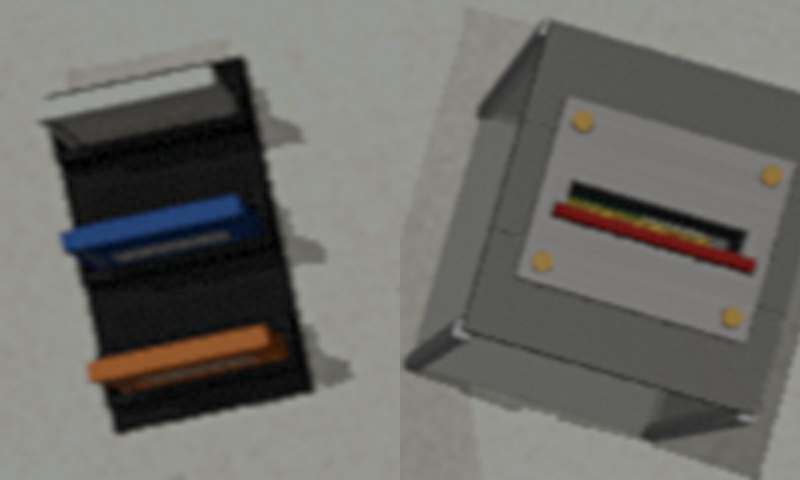

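Top crop: the orange mailer's top edge runs from about (90,370) to (270,335), with clear gaps to its neighbours. The slot lies on the far side of the red fence. I estimate orange at (0.4625, 0.2035) with yaw 12.5°, and the slot at about (0.568, -0.184) with yaw -15.4°. First I'll roll and rise.

apply_moves(
  motion=[
    {"offset":[0,0,-6],"roll":-8.2,"jaw":40},
    {"offset":[0,0,-6],"roll":-8.2,"jaw":40},
    {"offset":[0,0,-6],"roll":-8.2,"jaw":40},
    {"offset":[0,0,-6],"roll":-8.2,"jaw":40},
    {"offset":[0,0,-6],"roll":-8.2,"jaw":40},
    {"offset":[0,0,-6],"roll":-8.2,"jaw":40},
    {"offset":[0,0,-6],"roll":-8.2,"jaw":40},
    {"offset":[0,0,-6],"roll":-8.2,"jaw":40},
  ],
)

```text
time: 1.5
ee_pos: [0.1819, -0.4925, 0.2411]
eef_rot: [[0.998, -0.066, -0.0], [-0.066, -0.998, 0.0], [-0.0, -0.0, -1.0]]
wrist_force: [-0.2, -0.0, -0.2]
finger_gap: 0.04
```

apply_moves(
  motion=[
    {"offset":[0,0,0],"roll":-8.3,"jaw":30},
    {"offset":[0,0,0],"roll":-8.4,"jaw":30},
    {"offset":[26.5,-38.6,0],"roll":0,"jaw":30},
    {"offset":[26.5,-38.6,0],"roll":0,"jaw":30},
    {"offset":[26.5,-38.6,0],"roll":0,"jaw":30},
    {"offset":[26.5,-38.6,0],"roll":0,"jaw":30},
    {"offset":[26.5,-38.6,0],"roll":0,"jaw":30},
    {"offset":[26.5,-38.6,0],"roll":0,"jaw":30},
  ],
)

```text
time: 2.3
ee_pos: [0.2869, -0.2301, 0.241]
eef_rot: [[0.976, 0.217, 0.0], [0.217, -0.976, -0.0], [0.0, 0.001, -1.0]]
wrist_force: [0.5, -0.3, 0.8]
finger_gap: 0.03
```

apply_moves(
  motion=[
    {"offset":[26.5,-38.6,0],"roll":0,"jaw":30},
    {"offset":[26.5,-38.6,0],"roll":0,"jaw":30},
    {"offset":[26.5,-38.6,0],"roll":0,"jaw":30},
    {"offset":[26.5,-38.6,0],"roll":0,"jaw":30},
    {"offset":[26.5,-38.6,0],"roll":0,"jaw":30},
    {"offset":[26.5,-38.6,0],"roll":0,"jaw":30},
    {"offset":[26.5,-38.6,0],"roll":0,"jaw":30},
    {"offset":[0,0,0],"roll":0,"jaw":30},
  ],
)

```text
time: 3.1
ee_pos: [0.4095, 0.0765, 0.2408]
eef_rot: [[0.975, 0.224, 0.0], [0.224, -0.975, 0.001], [0.0, -0.001, -1.0]]
wrist_force: [-0.6, 0.6, -0.5]
finger_gap: 0.0297
```

apply_moves(
  motion=[
    {"offset":[20,-28,0],"roll":0,"jaw":30},
    {"offset":[20,-28,0],"roll":0,"jaw":30},
    {"offset":[20,-28,0],"roll":0,"jaw":30},
    {"offset":[20,-28,0],"roll":0,"jaw":30},
    {"offset":[0,0,0],"roll":0,"jaw":30},
    {"offset":[0,0,0],"roll":0,"jaw":30},
  ],
)

```text
time: 3.7
ee_pos: [0.4625, 0.1987, 0.2406]
eef_rot: [[0.976, 0.218, -0.001], [0.218, -0.976, -0.0], [-0.001, 0.0, -1.0]]
wrist_force: [-0.1, 0.2, 0.1]
finger_gap: 0.0294
```

```bash
python3 - <<'E'
from h import *
s=sense(); print(np.round(s["ee_pos"],4)); c=cam("wrist"); im=grab_frame("wrist"); save("w1.png",im)
print(np.round(-c[0].T@c[1],3))
for d in spot_in("orange_mid","wrist"): print(round(d["score"],2),np.round(toworld(c,d["point"]),4))
E
```

```text
[0.4625 0.1987 0.2406]
[0.444 0.282 0.421]
0.83 [0.4586 0.2103 0.1011]
0.79 [0.3325 0.261  0.1039]
0.66 [0.4766 0.0837 0.0601]
0.4 [0.505  0.3728 0.0035]
```

View pics/w1.png

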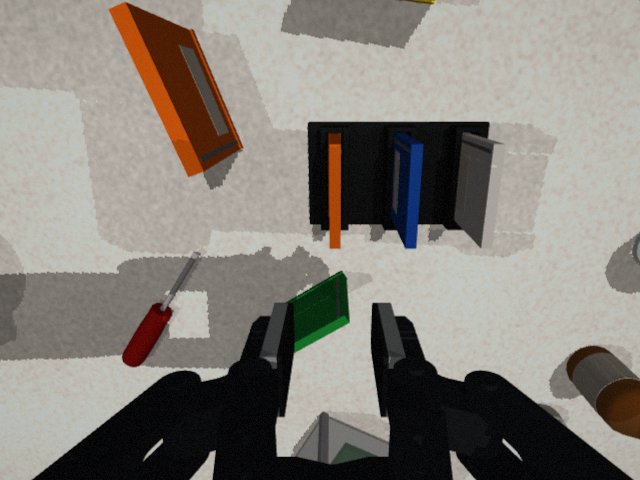

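The wrist view shows the orange mailer upright at columns 329–341, rows 133–247, parallel to the jaws. I'll compute the correction.

```bash
python3 - <<'E'
from h import *
c=cam("wrist"); im=cv2.imread("pics/w1.png"); hsv=cv2.cvtColor(im,cv2.COLOR_BGR2HSV)
m=(hsv[...,0]>4)&(hsv[...,0]<20)&(hsv[...,1]>150)&(hsv[...,2]>150); m[:,:310]=0; m[:,360:]=0;m[:110]=0;m[260:]=0
r=cv2.minAreaRect(cv2.findNonZero(m.astype(np.uint8))); b=cv2.boxPoints(r); print(r)
P=np.array([pix2plane(c,u,v,.102) for u,v in b]); print(P.round(4)[:,:2]); ctr=P.mean(0); print(ctr)
for row in (160,180,200,230):
    u=np.where(m[row])[0]; a,bb=pix2plane(c,u.min()-.5,row,.102),pix2plane(c,u.max()+.5,row,.102); print(row,u.min(),u.max(),((a+bb)/2).round(4),(np.linalg.norm(a-bb)*1000).round(1))
s=sense(); print("tool offset",(np.array(s["eef_rot"]).T@(ctr-s["ee_pos"])*1000).round(1))
E
```

```text
((334.5, 195.5), (103.0, 11.0), 90.0)
[[0.4501 0.2446]
 [0.4582 0.2464]
 [0.4766 0.1657]
 [0.4678 0.1637]]
[0.4631737  0.20509067 0.102     ]
160 330 339 [0.4567 0.2338 0.102 ] 7.6
180 330 339 [0.4601 0.2187 0.102 ] 7.7
200 330 339 [0.4636 0.2032 0.102 ] 7.9
230 330 340 [0.4694 0.1791 0.102 ] 8.9
tool offset [  2.2  -6.8 139. ]
```

apply_moves(
  motion=[
    {"offset":[2,-6,28],"roll":0,"jaw":30},
    {"offset":[0,0,35],"roll":0,"jaw":30},
    {"offset":[0,0,35],"roll":0,"jaw":30},
    {"offset":[0,0,35],"roll":0,"jaw":30},
    {"offset":[0,0,35],"roll":0,"jaw":30},
    {"offset":[0,0,0],"roll":0,"jaw":30},
    {"offset":[0,0,0],"roll":0,"jaw":30},
  ],
)

```text
time: 4.5
ee_pos: [0.4637, 0.2047, 0.0741]
eef_rot: [[0.976, 0.217, 0.001], [0.217, -0.976, 0.0], [0.001, 0.0, -1.0]]
wrist_force: [0.7, 0.3, 0.5]
finger_gap: 0.0299
```

apply_moves(
  motion=[
    {"offset":[0,0,0],"roll":0,"jaw":15},
    {"offset":[0,0,0],"roll":0,"jaw":9},
    {"offset":[0,0,0],"roll":0,"jaw":5},
    {"offset":[0,0,0],"roll":0,"jaw":5},
    {"offset":[0,0,0],"roll":0,"jaw":5},
  ],
  squeeze=40,
)

```text
time: 5.0
ee_pos: [0.4634, 0.2053, 0.0732]
eef_rot: [[0.976, 0.218, 0.0], [0.218, -0.976, 0.0], [0.0, -0.0, -1.0]]
wrist_force: [-0.9, -0.5, -0.3]
finger_gap: 0.0054
```

The gap of 5.4 mm is less than the 9 mm mailer, so I'll look before going on.

```bash
python3 - <<'E'
from h import *
s=sense();print(s["finger_gap"],s["wrist_force"])
a=grab_frame("wrist"); b=grab_frame("scene")
a=cv2.resize(a,(400,300)); b=cv2.resize(b[180:330,300:500],(400,300),interpolation=cv2.INTER_CUBIC)
save("g1.png",np.hstack([a,b]))
E
```

```text
0.005363295462547129 [-0.88876828 -0.50002601 -0.28615511]
```

View pics/g1.png

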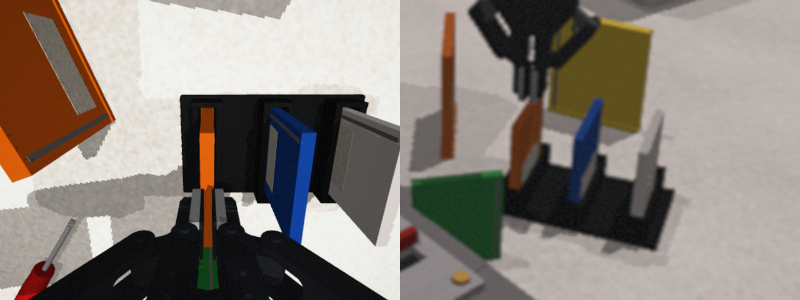

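The mailer stands between the pads. I'll tighten, then lift a little as a test.

apply_moves(
  motion=[
    {"offset":[0,0,0],"roll":0,"jaw":0},
    {"offset":[0,0,0],"roll":0,"jaw":0},
    {"offset":[0,0,0],"roll":0,"jaw":0},
  ],
  squeeze=45,
)

```text
time: 5.4
ee_pos: [0.4633, 0.2053, 0.0729]
eef_rot: [[0.976, 0.218, -0.0], [0.218, -0.976, 0.0], [-0.0, -0.0, -1.0]]
wrist_force: [0.5, -0.1, -0.6]
finger_gap: 0.0
```

apply_moves(
  motion=[
    {"offset":[0,0,-5],"roll":0,"jaw":0},
    {"offset":[0,0,-15],"roll":0,"jaw":0},
    {"offset":[0,0,-20],"roll":0,"jaw":0},
    {"offset":[0,0,-20],"roll":0,"jaw":0},
    {"offset":[0,0,0],"roll":0,"jaw":0},
    {"offset":[0,0,0],"roll":0,"jaw":0},
  ],
)

```text
time: 6.0
ee_pos: [0.4632, 0.2052, 0.1328]
eef_rot: [[0.976, 0.218, 0.0], [0.218, -0.976, -0.0], [0.0, 0.0, -1.0]]
wrist_force: [-0.1, 0.6, 0.1]
finger_gap: -0.0
```

The gripper closed empty, so I'll check where the fingers really are in the picture.

```bash
python3 - <<'E'
from h import *
s=sense(); p=np.array(s["ee_pos"])
im=grab_frame("scene"); c=cam("scene"); w=grab_frame("wrist"); cw=cam("wrist")
o=np.array([.4632,.2051,0]); 
def mk(im,c):
    im=im.copy()
    def X(q,col): 
        u,v=proj(c,q); cv2.circle(im,(int(round(u)),int(round(v))),2,col,-1)
    X(p,(255,0,255)); X(p+[0,0,.019],(0,255,255))
    yd=np.array([.218,-.976,0])
    for k in (-.042,.042):
        X(o+yd*k+[0,0,.102],(0,255,0)); X(o+yd*k+[0,0,.006],(0,255,0))
    return im
a=mk(im,c)[180:330,300:500]; b=mk(w,cw)
a=cv2.resize(a,(400,300),interpolation=cv2.INTER_CUBIC); b=cv2.resize(b[100:400,180:580],(400,300))
save("g2.png",cv2.resize(np.hstack([a,b]),(800,300)))
print(p,s["finger_gap"])
E
```

```text
[0.46318161 0.20523033 0.13275754] -3.0040607606391884e-05
```

View pics/g2.png

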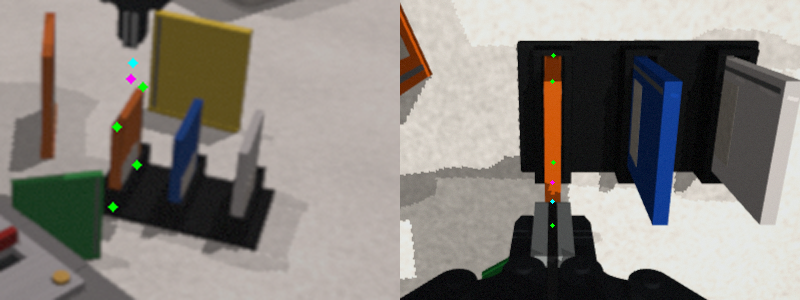

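```bash
python3 - <<'E'
from h import *
p=np.array(sense()["ee_pos"]); yd=np.array([.218,-.976,0]); c=cam("scene"); w=cam("wrist")
for d in range(0,50,5): print(d,np.round(proj(c,p+[0,0,d/1000]),1),"near-face wrist",np.round(proj(w,p+[0,0,d/1000]-yd*.011),1),"centre",np.round(proj(w,p+[0,0,d/1000]),1))
im=grab_frame("scene"); b=grab_frame("wrist")
# vertical profile along finger line
print(im[170:225:2,365].mean(1).round().tolist()); print(b[280:345:3,325].tolist()); 
a=cv2.resize(im[150:240,310:430],(480,360),interpolation=cv2.INTER_CUBIC); q=cv2.resize(b[250:370,290:380],(270,360),interpolation=cv2.INTER_CUBIC)
save("g3.png",np.hstack([a,q]))
E
```

```text
0 [365.  219.7] near-face wrist [331.4 259.7] centre [331.4 281.1]
5 [365.1 217.5] near-face wrist [331.4 263.9] centre [331.4 285.7]
10 [365.2 215.2] near-face wrist [331.3 268.2] centre [331.4 290.6]
15 [365.3 213. ] near-face wrist [331.3 272.8] centre [331.3 295.7]
20 [365.4 210.7] near-face wrist [331.3 277.7] centre [331.3 301. ]
25 [365.5 208.4] near-face wrist [331.2 282.8] centre [331.2 306.6]
30 [365.6 206.1] near-face wrist [331.2 288.2] centre [331.2 312.6]
35 [365.8 203.8] near-face wrist [331.1 293.9] centre [331.2 318.9]
40 [365.9 201.5] near-face wrist [331.1 300. ] centre [331.1 325.5]
45 [366.  199.2] near-face wrist [331.  306.4] centre [331.1 332.6]
[23.0, 21.0, 25.0, 20.0, 23.0, 23.0, 23.0, 26.0, 34.0, 48.0, 49.0, 48.0, 49.0, 51.0, 54.0, 59.0, 57.0, 118.0, 179.0, 178.0, 177.0, 178.0, 179.0, 176.0, 178.0, 179.0, 179.0, 178.0]
[[175, 73, 16], [102, 42, 10], [131, 71, 31], [128, 65, 29], [130, 70, 32], [127, 66, 28], [128, 65, 29], [116, 70, 42], [77, 83, 79], [74, 76, 78], [76, 79, 78], [78, 79, 80], [76, 78, 76], [79, 79, 79], [79, 79, 78], [76, 81, 79], [80, 83, 83], [78, 83, 81], [81, 82, 82], [80, 82, 83], [76, 78, 77], [75, 80, 79]]
```

View pics/g3.png

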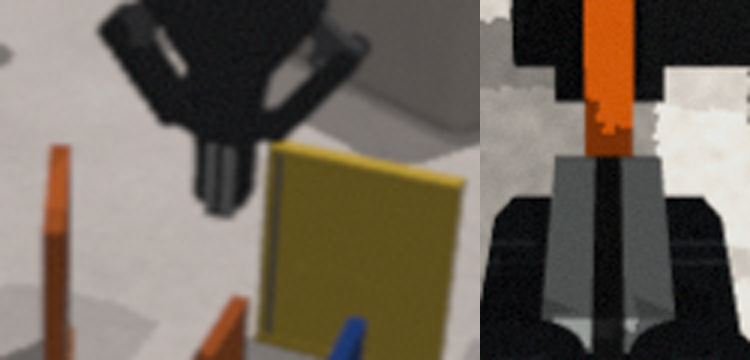

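The finger tips sit about 36 mm behind the reported TCP: row 204 in the scene view and row 302 in the wrist view, where the TCP projects to 220 and 281. That is why I closed above the mailer. I'll open and go lower accordingly.

apply_moves(
  motion=[
    {"offset":[0,0,0],"roll":0,"jaw":30},
    {"offset":[0,0,0],"roll":0,"jaw":30},
    {"offset":[0,0,0],"roll":0,"jaw":30},
    {"offset":[0,0,30],"roll":0,"jaw":30},
    {"offset":[0,0,30],"roll":0,"jaw":30},
    {"offset":[0,0,20],"roll":0,"jaw":30},
    {"offset":[0,0,10],"roll":0,"jaw":30},
    {"offset":[0,0,0],"roll":0,"jaw":30},
  ],
)

```text
time: 7.0
ee_pos: [0.4628, 0.2052, 0.0421]
eef_rot: [[0.976, 0.218, -0.002], [0.218, -0.976, -0.0], [-0.002, -0.0, -1.0]]
wrist_force: [-0.3, -0.7, -0.2]
finger_gap: 0.0299
```

apply_moves(
  motion=[
    {"offset":[0,0,0],"roll":0,"jaw":15},
    {"offset":[0,0,0],"roll":0,"jaw":5},
    {"offset":[0,0,0],"roll":0,"jaw":0},
    {"offset":[0,0,0],"roll":0,"jaw":0},
    {"offset":[0,0,0],"roll":0,"jaw":0},
    {"offset":[0,0,0],"roll":0,"jaw":0},
  ],
  squeeze=45,
)

```text
time: 7.6
ee_pos: [0.464, 0.2054, 0.044]
eef_rot: [[0.976, 0.218, 0.002], [0.218, -0.976, 0.0], [0.002, 0.0, -1.0]]
wrist_force: [-1.0, -0.5, 5.4]
finger_gap: 0.0083
```

apply_moves(
  motion=[
    {"offset":[0,0,-5],"roll":0,"jaw":0},
    {"offset":[0,0,-15],"roll":0,"jaw":0},
    {"offset":[0,0,-25],"roll":0,"jaw":0},
    {"offset":[0,0,-35],"roll":0,"jaw":0},
    {"offset":[0,0,-40],"roll":0,"jaw":0},
    {"offset":[0,0,-40],"roll":0,"jaw":0},
    {"offset":[0,0,-40],"roll":0,"jaw":0},
    {"offset":[0,0,-40],"roll":0,"jaw":0},
  ],
)

```text
time: 8.4
ee_pos: [0.4628, 0.2052, 0.285]
eef_rot: [[0.976, 0.218, 0.0], [0.218, -0.976, 0.0], [0.0, 0.0, -1.0]]
wrist_force: [0.4, 0.3, -0.4]
finger_gap: 0.0084
```

```bash
python3 - <<'E'
from h import *
s=sense(); print(s["ee_pos"],s["finger_gap"],s["wrist_force"])
a=grab_frame("scene"); c=cam("scene"); 
for d in spot_in("orange_mid","scene"): print(round(d["score"],2),np.round(toworld(c,d["point"]),3))
b=grab_frame("wrist"); cw=cam("wrist")
for d in spot_in("orange_mid","wrist"): print("w",round(d["score"],2),np.round(toworld(cw,d["point"]),3))
save("s4.png",np.hstack([cv2.resize(a,(400,300)),cv2.resize(b,(400,300))]))
E
```

```text
[0.46275199 0.20518326 0.28500031] 0.008400070524324767 [ 0.43707212  0.26189099 -0.42569983]
0.94 [0.365 0.207 0.08 ]
0.85 [0.463 0.374 0.072]
0.64 [0.475 0.183 0.291]
0.61 [0.477 0.075 0.067]
w 0.9 [0.459 0.221 0.34 ]
w 0.78 [0.474 0.369 0.023]
w 0.68 [0.452 0.062 0.047]
w 0.67 [0.33  0.254 0.098]
```

View pics/s4.png

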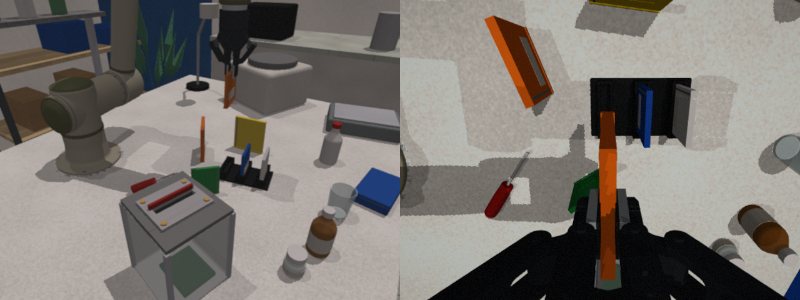

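The mailer is held: its foot is at about 0.247 and its top at about 0.343, and blue and white still stand. Next I'll turn to box yaw and carry it over.

apply_moves(
  motion=[
    {"offset":[0,0,0],"roll":7,"jaw":0},
    {"offset":[0,0,0],"roll":7,"jaw":0},
    {"offset":[0,0,0],"roll":7,"jaw":0},
    {"offset":[0,0,0],"roll":7.1,"jaw":0},
    {"offset":[18,29,0],"roll":0,"jaw":0},
    {"offset":[18,29,0],"roll":0,"jaw":0},
    {"offset":[18,29,0],"roll":0,"jaw":0},
    {"offset":[18,29,0],"roll":0,"jaw":0},
  ],
)

```text
time: 9.4
ee_pos: [0.5011, 0.073, 0.2812]
eef_rot: [[0.964, -0.268, -0.003], [-0.268, -0.964, 0.0], [-0.003, 0.001, -1.0]]
wrist_force: [0.9, -0.5, -0.4]
finger_gap: 0.0078
```

apply_moves(
  motion=[
    {"offset":[18,29,0],"roll":0,"jaw":0},
    {"offset":[18,29,0],"roll":0,"jaw":0},
    {"offset":[18,29,0],"roll":0,"jaw":0},
    {"offset":[18,29,0],"roll":0,"jaw":0},
    {"offset":[18,29,0],"roll":0,"jaw":0},
    {"offset":[18,29,0],"roll":0,"jaw":0},
    {"offset":[0,0,0],"roll":0,"jaw":0},
    {"offset":[0,0,0],"roll":0,"jaw":0},
  ],
)

```text
time: 10.2
ee_pos: [0.5585, -0.1224, 0.2812]
eef_rot: [[0.963, -0.269, -0.003], [-0.269, -0.963, 0.002], [-0.003, -0.001, -1.0]]
wrist_force: [-0.2, 1.1, 0.2]
finger_gap: 0.0077
```

```bash
python3 - <<'E'
from h import *
s=sense(); p=np.array(s["ee_pos"]); R=np.array(s["eef_rot"]); print(p.round(4),R.round(3).tolist(),s["wrist_force"])
# look: wrist & top
w=grab_frame("wrist"); cw=cam("wrist"); t=grab_frame("top")
def mk(im,c,pts,col):
    for q in pts:
        u,v=proj(c,q); cv2.circle(im,(int(round(u)),int(round(v))),2,col,-1)
w=w.copy()
top=[p+R@np.array([x,y,-.058]) for x in(-.0045,.0045) for y in(-.042,.042)]
ex=np.array([.964,-.267,0]); ey=np.array([.267,.964,0])
slot=[.597*ex-.0265*ey+a*ex+b*ey+[0,0,.206] for a in(-.0075,.0075) for b in(-.045,.045)]
t=t.copy(); ct=cam("top"); mk(w,cw,top,(0,255,0)); mk(w,cw,slot,(255,0,255)); mk(t,ct,top,(0,255,0)); mk(t,ct,slot,(255,0,255))
save("s5.png",np.hstack([cv2.resize(w,(400,300)),cv2.resize(t[90:240,360:560],(400,300),interpolation=cv2.INTER_CUBIC)]))
E
```

```text
[ 0.5585 -0.1224  0.2812] [[0.963, -0.269, -0.003], [-0.269, -0.963, 0.002], [-0.003, -0.001, -1.0]] [-0.21129716  1.05733938  0.15957124]
```

View pics/s5.png

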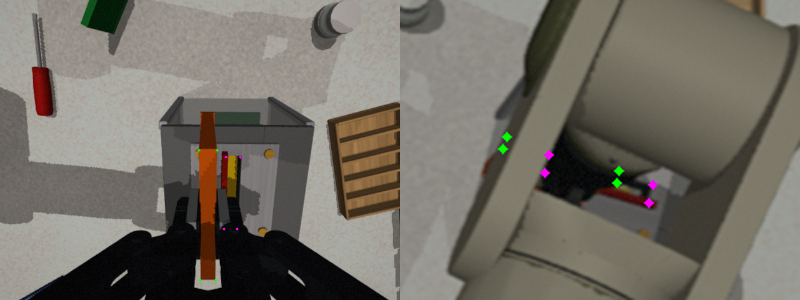

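The wrist view shows the predicted slot corner (magenta, ~(226–240,157)) on the real slot next to the fence, and the mailer's top edge matches its green dots. I'll refine from the fence pixels in this full-size view.

```bash
python3 - <<'E'
from h import *
w=grab_frame("wrist"); c=cam("wrist"); s=sense(); p=np.array(s["ee_pos"]); print(p.round(4))
hsv=cv2.cvtColor(w,cv2.COLOR_RGB2HSV); H,S,V=hsv[...,0],hsv[...,1],hsv[...,2]
roi=np.zeros(H.shape,bool); roi[225:320,345:400]=1
red=roi&((H<5)|(H>172))&(S>140); yel=roi&(H>20)&(H<32)&(S>140)
ex=np.array([.964,-.267,0]); ey=np.array([.267,.964,0])
def st(u,v,z):
    q=pix2plane(c,u,v,z); return np.round([q@ex,q@ey],4)
r=np.argwhere(red); print("red rows",r[:,0].min(),r[:,0].max(),"yel rows",np.argwhere(yel)[:,0].min())
for row in range(240,316,10):
    u=np.where(red[row])[0]; y=np.where(yel[row])[0]
    if len(u): print(row,"fence R",u.min(),u.max(),"top edge s,t",st(u.max()+.5,row,.216), "base",st(u.max()+.5,row,.206),"yel",y.min() if len(y) else None,y.max() if len(y) else None)
v=r[:,0].min(); print("fence +y end t at top",st(372,v,.216),"base",st(372,v,.206))
print("row gray at col 376..396 r=270",w[270,355:396].tolist())
print("col",[ (i,w[i,380].tolist()) for i in range(236,262,2)])
E
```

```text
[ 0.5588 -0.1213  0.2826]
red rows 244 317 yel rows 250
250 fence R 355 363 top edge s,t [0.5911 0.0229] base [0.5919 0.0191] yel 366 375
260 fence R 355 363 top edge s,t [0.5912 0.0161] base [0.592 0.012] yel 365 379
270 fence R 354 362 top edge s,t [0.5908 0.0091] base [0.5916 0.0047] yel 365 378
280 fence R 354 362 top edge s,t [0.5909 0.002 ] base [ 0.5917 -0.0026] yel 365 378
290 fence R 354 362 top edge s,t [ 0.5911 -0.0052] base [ 0.5919 -0.0101] yel 364 378
300 fence R 354 362 top edge s,t [ 0.5913 -0.0125] base [ 0.5921 -0.0178] yel 364 377
fence +y end t at top [0.5963 0.027 ] base [0.5973 0.0233]
row gray at col 376..396 r=270 [[82, 8, 1], [96, 11, 12], [94, 4, 5], [99, 13, 15], [96, 9, 7], [98, 14, 10], [97, 13, 11], [97, 12, 9], [102, 19, 1], [135, 81, 15], [159, 126, 9], [159, 127, 5], [159, 131, 5], [159, 130, 15], [157, 125, 1], [156, 124, 6], [160, 128, 8], [160, 129, 9], [157, 125, 4], [150, 120, 6], [115, 90, 0], [91, 74, 12], [90, 70, 5], [70, 54, 5], [22, 19, 10], [12, 13, 13], [12, 16, 18], [14, 18, 16], [17, 18, 19], [38, 35, 37], [82, 79, 76], [118, 114, 114], [122, 116, 118], [124, 118, 118], [126, 124, 121], [124, 122, 120], [123, 121, 119], [125, 121, 119], [124, 122, 119], [130, 123, 126], [131, 126, 124]]
col [(236, [113, 108, 109]), (238, [111, 106, 105]), (240, [111, 105, 105]), (242, [105, 101, 102]), (244, [110, 107, 105]), (246, [107, 102, 103]), (248, [111, 107, 104]), (250, [62, 60, 57]), (252, [20, 18, 11]), (254, [17, 16, 14]), (256, [5, 3, 10]), (258, [13, 11, 12]), (260, [16, 19, 18])]
```

apply_moves(
  motion=[
    {"offset":[13,19,0],"roll":0,"jaw":0},
    {"offset":[13,19,0],"roll":0,"jaw":0},
    {"offset":[12,19,0],"roll":0,"jaw":0},
    {"offset":[0,0,0],"roll":0,"jaw":0},
    {"offset":[0,0,10],"roll":0,"jaw":0},
    {"offset":[0,0,10],"roll":0,"jaw":0},
    {"offset":[0,0,0],"roll":0,"jaw":0},
    {"offset":[0,0,0],"roll":0,"jaw":0},
  ],
)

```text
time: 11.15
ee_pos: [0.5803, -0.1867, 0.2628]
eef_rot: [[0.964, -0.267, -0.0], [-0.267, -0.964, 0.0], [-0.0, -0.0, -1.0]]
wrist_force: [-0.4, 0.1, -0.2]
finger_gap: 0.0078
```

```bash
cat >> h.py <<'E'
ex=np.array([.964,-.267,0]); ey=np.array([.267,.964,0])
def rep():
    s=sense(); p=np.array(s["ee_pos"]); f=np.array(s["wrist_force"]); R=np.array(s["eef_rot"])
    print("t",s["time"],"s,t,z",np.round([p@ex,p@ey,p[2]],4),"F s,t,z",np.round([f@ex,f@ey,f[2]],1),"gap",round(s["finger_gap"],4),"yaw",round(np.degrees(np.arctan2(R[1,0],R[0,0])),2),"tiltx",R[2,0].round(4),"M",np.round(s["torque"],2))
E
python3 - <<'E'
from h import *
rep()
E
```

```text
t 11.15 s,t,z [ 0.6092 -0.025   0.2628] F s,t,z [-0.4 -0.  -0.2] gap 0.0078 yaw -15.48 tiltx -0.0005 M [ 0.01 -0.   -0.03]
```

apply_moves(
  motion=[
    {"offset":[0,0,5],"roll":0,"jaw":0},
    {"offset":[0,0,4],"roll":0,"jaw":0},
    {"offset":[0,0,2],"roll":0,"jaw":0},
    {"offset":[0,0,2],"roll":0,"jaw":0},
    {"offset":[-3,0,0],"roll":0,"jaw":0},
    {"offset":[-3,0,0],"roll":0,"jaw":0},
    {"offset":[-2,0,0],"roll":0,"jaw":0},
    {"offset":[0,0,0],"roll":0,"jaw":0},
  ],
)

```text
time: 11.95
ee_pos: [0.5725, -0.1852, 0.2502]
eef_rot: [[0.963, -0.268, 0.0], [-0.268, -0.963, -0.0], [0.0, 0.0, -1.0]]
wrist_force: [-0.4, -0.9, -0.6]
finger_gap: 0.0081
```

apply_moves(
  motion=[
    {"offset":[-1,0,0],"roll":0,"jaw":0},
    {"offset":[-1,0,0],"roll":0,"jaw":0},
    {"offset":[0,0,0],"roll":0,"jaw":0},
  ],
)

```text
time: 12.25
ee_pos: [0.5707, -0.1847, 0.2499]
eef_rot: [[0.964, -0.268, 0.0], [-0.268, -0.964, 0.0], [0.0, -0.0, -1.0]]
wrist_force: [-0.1, -0.4, -1.4]
finger_gap: 0.0078
```

```bash
python3 -c "
from h import *
rep()"
```

```text
t 12.25 s,t,z [ 0.5995 -0.0257  0.2499] F s,t,z [ 0.  -0.4 -1.4] gap 0.0078 yaw -15.53 tiltx 0.0 M [-0.01  0.04  0.01]
```

apply_moves(
  motion=[
    {"offset":[-1,0,0],"roll":0,"jaw":0},
    {"offset":[0,0,0],"roll":0,"jaw":0},
  ],
)

```text
time: 12.45
ee_pos: [0.5697, -0.1845, 0.2499]
eef_rot: [[0.963, -0.268, -0.0], [-0.268, -0.963, 0.0], [-0.0, -0.0, -1.0]]
wrist_force: [0.6, -0.0, -0.6]
finger_gap: 0.008
```

apply_moves(
  motion=[
    {"offset":[-1,0,0],"roll":0,"jaw":0},
    {"offset":[0,0,0],"roll":0,"jaw":0},
  ],
)

```text
time: 12.65
ee_pos: [0.5688, -0.1842, 0.2499]
eef_rot: [[0.963, -0.268, 0.0], [-0.268, -0.963, -0.0], [0.0, -0.0, -1.0]]
wrist_force: [-0.5, 0.3, -0.3]
finger_gap: 0.008
```

apply_moves(
  motion=[
    {"offset":[-1,0,0],"roll":0,"jaw":0},
    {"offset":[0,0,0],"roll":0,"jaw":0},
  ],
)

```text
time: 12.85
ee_pos: [0.5682, -0.1841, 0.25]
eef_rot: [[0.963, -0.268, 0.001], [-0.268, -0.963, -0.0], [0.001, 0.0, -1.0]]
wrist_force: [4.1, -0.8, -0.9]
finger_gap: 0.0082
```

Fence contact was felt at s ≈ 0.597 with 4 N, as predicted. I'll back off 2 mm to mid-slot and lower gently.

apply_moves(
  motion=[
    {"offset":[2,0,0],"roll":0,"jaw":0},
    {"offset":[0,0,2],"roll":0,"jaw":0},
    {"offset":[0,0,2],"roll":0,"jaw":0},
    {"offset":[0,0,1],"roll":0,"jaw":0},
    {"offset":[0,0,1],"roll":0,"jaw":0},
    {"offset":[0,0,1],"roll":0,"jaw":0},
  ],
)

```text
time: 13.45
ee_pos: [0.5698, -0.1845, 0.2428]
eef_rot: [[0.964, -0.268, -0.0], [-0.268, -0.964, 0.0], [-0.0, -0.0, -1.0]]
wrist_force: [-0.5, 0.0, -0.9]
finger_gap: 0.0081
```

apply_moves(
  motion=[
    {"offset":[0,0,1],"roll":0,"jaw":0},
    {"offset":[0,0,1],"roll":0,"jaw":0},
    {"offset":[0,0,0],"roll":0,"jaw":0},
  ],
)

```text
time: 13.75
ee_pos: [0.5697, -0.1845, 0.2407]
eef_rot: [[0.963, -0.268, -0.0], [-0.268, -0.963, 0.0], [-0.0, -0.0, -1.0]]
wrist_force: [-0.9, 0.5, -0.9]
finger_gap: 0.0078
```

The foot is 3 mm into the slot with no force. I'll continue down.

apply_moves(
  motion=[
    {"offset":[0,0,2],"roll":0,"jaw":0},
    {"offset":[0,0,2],"roll":0,"jaw":0},
    {"offset":[0,0,2],"roll":0,"jaw":0},
    {"offset":[0,0,2],"roll":0,"jaw":0},
    {"offset":[0,0,2],"roll":0,"jaw":0},
    {"offset":[0,0,2],"roll":0,"jaw":0},
  ],
)

```text
time: 14.35
ee_pos: [0.5698, -0.1845, 0.2287]
eef_rot: [[0.963, -0.268, -0.0], [-0.268, -0.963, 0.0], [-0.0, -0.0, -1.0]]
wrist_force: [-0.4, 0.3, -1.3]
finger_gap: 0.008
```

apply_moves(
  motion=[
    {"offset":[0,0,2],"roll":0,"jaw":0},
    {"offset":[0,0,2],"roll":0,"jaw":0},
    {"offset":[0,0,2],"roll":0,"jaw":0},
    {"offset":[0,0,2],"roll":0,"jaw":0},
    {"offset":[0,0,2],"roll":0,"jaw":0},
    {"offset":[0,0,2],"roll":0,"jaw":0},
  ],
)

```text
time: 14.95
ee_pos: [0.5698, -0.1845, 0.2167]
eef_rot: [[0.963, -0.268, -0.0], [-0.268, -0.963, -0.0], [-0.0, 0.0, -1.0]]
wrist_force: [1.1, -0.6, -0.3]
finger_gap: 0.0077
```

apply_moves(
  motion=[
    {"offset":[0,0,2],"roll":0,"jaw":0},
    {"offset":[0,0,2],"roll":0,"jaw":0},
    {"offset":[0,0,2],"roll":0,"jaw":0},
    {"offset":[0,0,2],"roll":0,"jaw":0},
    {"offset":[0,0,2],"roll":0,"jaw":0},
    {"offset":[0,0,0],"roll":0,"jaw":0},
  ],
)

```text
time: 15.55
ee_pos: [0.5697, -0.1844, 0.2066]
eef_rot: [[0.963, -0.268, -0.0], [-0.268, -0.963, 0.0], [-0.001, -0.0, -1.0]]
wrist_force: [0.1, 0.5, -0.8]
finger_gap: 0.0081
```

```bash
python3 -c "
from h import *
rep()"
```

```text
t 15.55 s,t,z [ 0.5984 -0.0257  0.2066] F s,t,z [-0.1  0.5 -0.8] gap 0.0081 yaw -15.53 tiltx -0.0005 M [ 0.03  0.01 -0.  ]
```

apply_moves(
  motion=[
    {"offset":[0,0,2],"roll":0,"jaw":0},
    {"offset":[0,0,2],"roll":0,"jaw":0},
    {"offset":[0,0,2],"roll":0,"jaw":0},
    {"offset":[0,0,1],"roll":0,"jaw":0},
    {"offset":[0,0,1],"roll":0,"jaw":0},
    {"offset":[0,0,1],"roll":0,"jaw":0},
  ],
)

```text
time: 16.15
ee_pos: [0.5699, -0.1845, 0.198]
eef_rot: [[0.963, -0.268, 0.0], [-0.268, -0.963, -0.0], [0.0, 0.0, -1.0]]
wrist_force: [-0.2, 0.1, 4.7]
finger_gap: 0.0077
```

apply_moves(
  motion=[
    {"offset":[0,0,1],"roll":0,"jaw":0},
    {"offset":[0,0,1],"roll":0,"jaw":0},
    {"offset":[0,0,1],"roll":0,"jaw":0},
    {"offset":[0,0,1],"roll":0,"jaw":0},
  ],
)

```text
time: 16.55
ee_pos: [0.57, -0.1846, 0.1952]
eef_rot: [[0.964, -0.268, 0.002], [-0.268, -0.964, -0.001], [0.002, 0.001, -1.0]]
wrist_force: [-2.0, 0.8, 7.8]
finger_gap: 0.0081
```

apply_moves(
  motion=[
    {"offset":[0,0,1],"roll":0,"jaw":0},
    {"offset":[0,0,1],"roll":0,"jaw":0},
    {"offset":[0,0,1],"roll":0,"jaw":0},
    {"offset":[0,0,1],"roll":0,"jaw":0},
  ],
)

```text
time: 16.95
ee_pos: [0.5704, -0.1848, 0.1913]
eef_rot: [[0.963, -0.268, 0.003], [-0.268, -0.963, -0.001], [0.003, 0.001, -1.0]]
wrist_force: [-0.1, -0.0, 6.8]
finger_gap: 0.0078
```

The flap was met at 5–8 N, exactly at the predicted depth. I'll go a little further, then release and push on the top edge with shut fingers.

apply_moves(
  motion=[
    {"offset":[0,0,1],"roll":0,"jaw":0},
    {"offset":[0,0,1],"roll":0,"jaw":0},
    {"offset":[0,0,1],"roll":0,"jaw":0},
    {"offset":[0,0,1],"roll":0,"jaw":0},
    {"offset":[0,0,0],"roll":0,"jaw":0},
  ],
)

```text
time: 17.45
ee_pos: [0.5705, -0.1848, 0.1869]
eef_rot: [[0.963, -0.268, 0.003], [-0.268, -0.963, -0.001], [0.003, 0.001, -1.0]]
wrist_force: [1.2, -0.5, 4.3]
finger_gap: 0.008
```

apply_moves(
  motion=[
    {"offset":[0,0,0],"roll":0,"jaw":20},
    {"offset":[0,0,0],"roll":0,"jaw":25},
    {"offset":[0,0,0],"roll":0,"jaw":30},
    {"offset":[0,0,0],"roll":0,"jaw":30},
    {"offset":[0,0,-20],"roll":0,"jaw":30},
    {"offset":[0,0,-20],"roll":0,"jaw":30},
    {"offset":[0,0,-10],"roll":0,"jaw":30},
    {"offset":[0,0,0],"roll":0,"jaw":30},
  ],
)

```text
time: 18.25
ee_pos: [0.5702, -0.1847, 0.2369]
eef_rot: [[0.963, -0.268, 0.002], [-0.268, -0.963, -0.001], [0.002, 0.001, -1.0]]
wrist_force: [0.2, 0.5, -0.4]
finger_gap: 0.0303
```

```bash
python3 - <<'E'
from h import *
rep()
a=grab_frame("scene"); b=grab_frame("wrist")
save("s6.png",np.hstack([cv2.resize(a[150:450,130:430],(400,400)),cv2.resize(b[160:460,170:470],(400,400))]))
E
```

```text
t 18.25 s,t,z [ 0.599  -0.0258  0.2369] F s,t,z [ 0.1  0.5 -0.4] gap 0.0303 yaw -15.53 tiltx 0.0021 M [-0.06  0.05  0.  ]
```

View pics/s6.png

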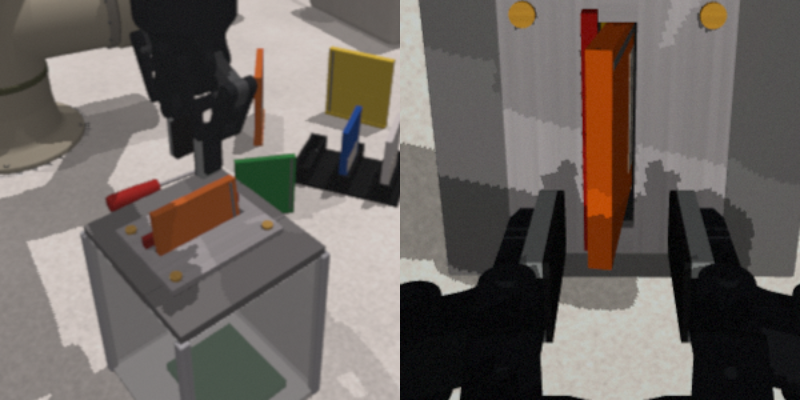

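The mailer stays standing in the slot, leaning slightly to -x. I'll shut the fingers, shift 3 mm to -x, and press gently on the top edge.

apply_moves(
  motion=[
    {"offset":[-3,0,0],"roll":0,"jaw":0},
    {"offset":[0,0,0],"roll":0,"jaw":0},
    {"offset":[0,0,0],"roll":0,"jaw":0},
    {"offset":[0,0,0],"roll":0,"jaw":0},
    {"offset":[0,0,6],"roll":0,"jaw":0},
    {"offset":[0,0,6],"roll":0,"jaw":0},
    {"offset":[0,0,4],"roll":0,"jaw":0},
    {"offset":[0,0,0],"roll":0,"jaw":0},
  ],
)

```text
time: 19.15
ee_pos: [0.5666, -0.1835, 0.219]
eef_rot: [[0.964, -0.268, -0.001], [-0.268, -0.964, 0.001], [-0.002, -0.0, -1.0]]
wrist_force: [-0.0, -0.4, 1.3]
finger_gap: 0.0001
```

apply_moves(
  motion=[
    {"offset":[0,0,2],"roll":0,"jaw":0},
    {"offset":[0,0,2],"roll":0,"jaw":0},
    {"offset":[0,0,2],"roll":0,"jaw":0},
    {"offset":[0,0,2],"roll":0,"jaw":0},
  ],
)

```text
time: 19.55
ee_pos: [0.5669, -0.1837, 0.2118]
eef_rot: [[0.964, -0.268, 0.0], [-0.268, -0.964, -0.0], [0.0, 0.0, -1.0]]
wrist_force: [-0.1, -0.7, -0.2]
finger_gap: 0.0004
```

apply_moves(
  motion=[
    {"offset":[0,0,1.5],"roll":0,"jaw":0},
    {"offset":[0,0,1.5],"roll":0,"jaw":0},
    {"offset":[0,0,1.5],"roll":0,"jaw":0},
    {"offset":[0,0,1.5],"roll":0,"jaw":0},
  ],
)

```text
time: 19.95
ee_pos: [0.5669, -0.1837, 0.2058]
eef_rot: [[0.963, -0.268, 0.0], [-0.268, -0.963, -0.0], [0.0, 0.0, -1.0]]
wrist_force: [-0.1, -0.2, -0.6]
finger_gap: 0.0003
```

apply_moves(
  motion=[
    {"offset":[0,0,1],"roll":0,"jaw":0},
    {"offset":[0,0,1],"roll":0,"jaw":0},
    {"offset":[0,0,1],"roll":0,"jaw":0},
  ],
)

```text
time: 20.25
ee_pos: [0.5669, -0.1837, 0.2028]
eef_rot: [[0.963, -0.268, 0.0], [-0.268, -0.963, -0.0], [0.0, -0.0, -1.0]]
wrist_force: [-0.6, 0.5, 0.1]
finger_gap: 0.0002
```

apply_moves(
  motion=[
    {"offset":[0,0,1],"roll":0,"jaw":0},
    {"offset":[0,0,1],"roll":0,"jaw":0},
    {"offset":[0,0,1],"roll":0,"jaw":0},
  ],
)

```text
time: 20.55
ee_pos: [0.5672, -0.1838, 0.2004]
eef_rot: [[0.963, -0.268, 0.001], [-0.268, -0.963, -0.001], [0.001, 0.0, -1.0]]
wrist_force: [-0.3, -0.1, 4.9]
finger_gap: 0.0
```

Contact on the top edge at 5 N. I'll press on in 1 mm steps.

apply_moves(
  motion=[
    {"offset":[0,0,1],"roll":0,"jaw":0},
    {"offset":[0,0,1],"roll":0,"jaw":0},
    {"offset":[0,0,1],"roll":0,"jaw":0},
    {"offset":[0,0,1],"roll":0,"jaw":0},
  ],
)

```text
time: 20.95
ee_pos: [0.5674, -0.1839, 0.1962]
eef_rot: [[0.963, -0.268, 0.002], [-0.268, -0.963, -0.001], [0.002, 0.0, -1.0]]
wrist_force: [3.0, 0.2, 5.2]
finger_gap: 0.0001
```

apply_moves(
  motion=[
    {"offset":[0,0,1],"roll":0,"jaw":0},
    {"offset":[0,0,1],"roll":0,"jaw":0},
    {"offset":[0,0,1],"roll":0,"jaw":0},
    {"offset":[0,0,1],"roll":0,"jaw":0},
  ],
)

```text
time: 21.35
ee_pos: [0.5664, -0.1834, 0.1911]
eef_rot: [[0.964, -0.268, -0.002], [-0.268, -0.964, 0.001], [-0.002, -0.0, -1.0]]
wrist_force: [0.2, -0.0, 0.5]
finger_gap: 0.0
```

apply_moves(
  motion=[
    {"offset":[0,0,1],"roll":0,"jaw":0},
    {"offset":[0,0,1],"roll":0,"jaw":0},
    {"offset":[0,0,1],"roll":0,"jaw":0},
    {"offset":[0,0,1],"roll":0,"jaw":0},
  ],
)

```text
time: 21.75
ee_pos: [0.5668, -0.1836, 0.1877]
eef_rot: [[0.964, -0.268, -0.0], [-0.268, -0.964, 0.0], [-0.0, -0.0, -1.0]]
wrist_force: [-0.5, -0.8, -0.8]
finger_gap: -0.0003
```

Force is gone, so it has probably dropped. I'll retreat upward and check.

apply_moves(
  motion=[
    {"offset":[0,0,-20],"roll":0,"jaw":0},
    {"offset":[0,0,-30],"roll":0,"jaw":0},
    {"offset":[0,0,-35],"roll":0,"jaw":0},
    {"offset":[0,0,-35],"roll":0,"jaw":0},
    {"offset":[0,0,0],"roll":0,"jaw":0},
    {"offset":[0,0,0],"roll":0,"jaw":0},
  ],
)

```text
time: 22.35
ee_pos: [0.5669, -0.1837, 0.3078]
eef_rot: [[0.964, -0.268, 0.0], [-0.268, -0.964, -0.0], [0.0, 0.0, -1.0]]
wrist_force: [-0.3, 0.8, -1.0]
finger_gap: -0.0001
```

```bash
python3 - <<'E'
from h import *
rep()
a=grab_frame("scene"); c=cam("scene")
for l in ("orange_mid","blue_mid","white_mid"):
    for d in spot_in(l,"scene")[:5]: print(l,round(d["score"],2),np.round(toworld(c,d["point"]),3))
save("s7.png",cv2.resize(a[170:470,130:450],(640,600)))
E
```

```text
t 22.35 s,t,z [ 0.5956 -0.0257  0.3078] F s,t,z [-0.5  0.7 -1. ] gap -0.0001 yaw -15.53 tiltx 0.0004 M [ 0.02 -0.01 -0.04]
orange_mid 0.8 [0.465 0.376 0.076]
orange_mid 0.7 [0.364 0.207 0.08 ]
orange_mid 0.7 [0.478 0.073 0.067]
orange_mid 0.19 [0.594 0.207 0.078]
blue_mid 0.59 [0.53  0.206 0.069]
blue_mid 0.21 [ 0.613 -0.221  0.181]
white_mid 0.95 [0.592 0.212 0.079]
```

View pics/s7.png

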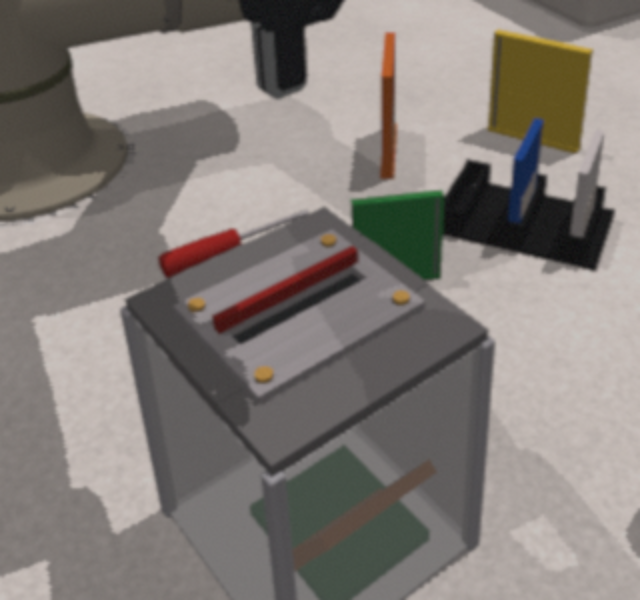

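The slot is empty and the orange mailer is in the box on the green one, at ~(365,510). Blue and white are still in the rack. I'll let it settle and confirm it is still.

apply_moves(
  motion=[
    {"offset":[0,0,-2],"roll":0,"jaw":0},
    {"offset":[0,0,0],"roll":0,"jaw":0},
    {"offset":[0,0,0],"roll":0,"jaw":0},
    {"offset":[0,0,0],"roll":0,"jaw":0},
    {"offset":[0,0,0],"roll":0,"jaw":0},
    {"offset":[0,0,0],"roll":0,"jaw":0},
    {"offset":[0,0,0],"roll":0,"jaw":0},
    {"offset":[0,0,0],"roll":0,"jaw":0},
  ],
)

```text
time: 23.35
ee_pos: [0.5669, -0.1837, 0.3099]
eef_rot: [[0.963, -0.268, 0.0], [-0.268, -0.963, 0.0], [0.0, -0.0, -1.0]]
wrist_force: [-0.4, 0.3, -0.2]
finger_gap: -0.0003
```

```bash
python3 - <<'E'
from h import *
import time
ims=[grab_frame("scene").astype(float) for _ in range(8)]
r=lambda x:cv2.GaussianBlur(x,(5,5),0)[390:465,210:380]
print(np.abs(r(ims[0])-r(ims[-1])).max())
x=r(ims[-1]); m=(x[...,0]-x[...,1]>12)&(x[...,0]>60); p=np.argwhere(m); print(len(p),p.min(0)+[390,210],p.max(0)+[390,210])
c=cam("scene"); T=np.array([.570,-.186,0])
old=cv2.imread("pics/s7.png"); 
for u,v in [(347,402),(280,447)]:
    for z in (.02,.06,.1):
        q=pix2plane(c,u,v,z)-T; print(u,v,z,"box x,y",np.round([q@ex,q@ey],3))
job_done()
E
```

```text
1.3515625
574 [401 278] [451 346]
347 402 0.02 box x,y [0.026 0.089]
347 402 0.06 box x,y [0.05  0.066]
347 402 0.1 box x,y [0.073 0.044]
280 447 0.02 box x,y [ 0.022 -0.028]
280 447 0.06 box x,y [ 0.046 -0.042]
280 447 0.1 box x,y [ 0.07  -0.056]
the job is handed in; nothing more can be done
```

I posted the orange mailer into the returns box and handed the job in at about 24 s; the interface reports no verdict.

- **First grasp:** It closed empty, because the finger tips sit roughly 40 mm behind the reported TCP. I went lower and the second grasp held.
- **Posting:** I felt the red fence at about 4 N and backed off 2 mm to mid-slot. I lowered it to the flap, where the readings were 4–8 N, then released it. Pressing on the top edge with shut fingers read about 5 N, and then it dropped. These are end-of-call readings, so short peaks in between would not show.
- **Last checks:**
  - The slot is empty.
  - The orange mailer shows inside the box and did not change over 0.35 s of pictures. From where it shows, it seems to be leaning against the +x wall.
  - The network no longer found it in the box at the end; I only saw it through the clear wall.
  - Blue and white were found within about 3 mm of where they stood at the start.
  - The gripper is clear above the lid.

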